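# Bench-test the door key switch: clamp it, key in, turn and hold

### The job

Bench-test the yellow key-switch box for the big door: first swing the blue clamp arm over centre so that its rubber pad clamps the box in its nest. Then take the red-headed key from the wooden stand, push it upright into the brass lock, working it past the sticky pins until it is fully home, and only then turn it clockwise a quarter turn to its stop. The lock springs back, so finish while still gripping the key and holding it turned; leave the blue and black keys in the stand and do not disturb the tape roll and the screwdriver.

Things in the scene. Friction and masses are not known exactly. Their poses are not given: they have to be found in the camera images.
- keyhole (a point): Mouth of the keyway in the brass lock plug (26 mm square in a round collar) on top of the yellow box; on the plug's axis at its upper face, 2 mm above the box top, 74 mm above the table. z up out of the hole; slot 14 mm long along y, 6 mm wide along x (with the plug at rest, the fixture's axes), 2 mm chamfered mouth, 30 mm deep. The frame turns with the plug.
- plug (a joint): Turn of the lock plug, rad: 0 at rest (key goes in and out), grows clockwise seen from above, hard stop at 1.5 (the quarter turn). It is sprung back to 0: about 0.02 Nm to start, 0.1 Nm at the stop, so it returns when let go. The key has about 0.17 rad of play in the slot, so the key itself must turn about 1.7 to bring the plug to its stop.
- station_top (a point): Centre of the top face of the yellow key-switch box (100 mm along x, 160 mm along y, 60 mm tall), about 72 mm above the table, z up. Axes are the fixture's: the lock lies 40 mm from here along -y, the clamp pad lands 55 mm along +y. Two indicator lamps 4 mm high stand at x = +-30 mm, y = 0.
- station: The yellow box (0.6 kg, loose in a nest with 12 mm walls on a 12 mm steel base plate); origin centre of underside, axes as station_top. Inside the lock two sprung, sticky pins stand into the keyway about 10 and 18 mm down, from the +x and the -x face: pushing the key past them takes about 4 to 15 N downward; a small yaw wiggle helps.
- clamp_hinge (a point): Hinge of the blue toggle clamp, between two cheeks (46 mm over all, reaching 114 mm above the table) on the base plate, 140 mm from the box centre along the fixture's +y, 95 mm above the table. Axes are the fixture's; the hinge axis is along x.
- clamp (a joint): Clamp arm angle, rad: 0 = level, pad down on the box (arm points to the fixture's -y, towards the lock); 1.57 = straight up; 2.1 = open stop, leaning back from the box. The heavy steel arm (0.45 kg) goes over centre at 1.57: above, its weight holds it open; below, it falls closed by itself, damped, in about half a second and presses the pad on the box with about 3.5 N. Pushing it over takes about 3 N at the crossbar.
- clamp_grip (a point): Centre of the red crossbar at the end of the clamp arm, 105 mm from the hinge; 64 mm long along the fixture's x, 14 mm thick. The arm is a flat blue bar 22 mm wide, 13 mm thick. Open, the crossbar is about 190 mm above the table, leaning away from the lock; closed fingers set behind it can push it over. Axes turn with the arm.
- clamp_pad: Black rubber pad under the clamp arm, 24 mm across and 14 mm tall, 85 mm from the hinge; origin at the centre of the face that meets the box.
- red_key_head (a point): Centre of the red head of the key to use: 10 mm thick (x), 28 mm wide (y), 30 mm tall (z). It starts upright in the wooden stand (30 mm tall), head centre 55 mm above the table. Fully home in the lock, the head's centre is 25 mm above the keyhole. Key 66 mm tall, 40 g; the same either way round (half a turn about z).
- red_key_tip (a point): Tip of the red key's blade, 51 mm below the head's centre along the key's z; 26 mm below the keyhole when fully home. The steel blade points down, 12 mm wide (y), 4 mm thick (x), 26 mm long, wedge-tipped; above it a neck 18 x 8 mm, 10 mm tall, that rests on the plug (or the stand).
- red_key: The red-headed key as a body; origin at its blade tip, axes as red_key_head.
- blue_key_head (a point): Centre of the blue-headed key's head, same shape; stays in the stand. The three keys stand in a row along their y, 52 mm apart, in any order.
- black_key_head (a point): Centre of the black-headed key's head, same shape; stays in the stand.
- tape_roll: Roll of brown tape lying flat, 96 mm across, 45 mm tall, bystander; origin under its centre.
- screwdriver: Screwdriver lying on the table, bystander; handle to its -x.

How it is judged:
By the outcome, as a careful person would: the job done as asked, in the order asked, and still so for the second after the job is handed in, while the arm keeps its last pose, push and grip.
It also fails if it takes over 54 s, if anything falls off the work surface, if the arm or the gripper's body presses on something with over 40 N, if the wrist force passes 120 N, or if a joint passes its speed limit or range.

### The arm

A 6-joint arm with a two-finger parallel gripper is mounted at the origin on the work surface. World frame = base frame: x ahead of the robot, y to its left, z up, the work surface at z = 0. Lengths are in mm, angles in rad, forces in N, time in s.
With the tool pointing down it reaches from about 400 to 825 mm from the base axis. Payload 7 kg.
Tool frame: the origin (TCP) lies at the very end of the fingers, on their centre line; the grasp point (between the pads) lies 19 mm behind it; z points along the fingers, y is the line along which they close (so a half turn about z gives the same grasp; the last joint's range is limited). The gripper opens to 88 mm and grips with 3 to 60 N. Pads are 19 mm wide; open, the fingers measure 130 mm over their backs; the gripper's body (78 mm by 193 mm) begins 47 mm behind the grasp point.
Start: joints at [-1.004, 0.359, 0.012, 0, -1.224, -0.288], TCP at [185.735, -648.92, 226.561] pointing down, gripper open.
Joint ranges: [-3.07, 3.07], [-1.43, 2.12], [-1.02, 1.25], [-3.03, 1.67], [-3.05, -0], [-3.03, 3.03]. Speed limits (rad/s): [2.39, 2.39, 3.01, 3.14, 3.14, 3.14].

### API

Orientations are given as a unit quaternion [x, y, z, w].
In Python, from plant import bot gives the robot as it stands. Calls block until the motion is done:
- bot.move_ptp(position, orientation): joint-space move of the TCP to a pose.
- bot.line_to(position, velocity=150, ori=None): straight line of the TCP; ori=None keeps the orientation; velocity is the mean speed in mm/s.
- bot.move_joints(angles): joint-space move.
- bot.move_gripper(opening, force=None): finger opening in mm; force is the grip in N (None keeps the last); returns when the fingers have stopped.
- bot.pause(seconds).
- bot.solve_ik(position, orientation): joint angles nearest the present ones, or None.
- bot.read_state(): the state.
- bot.camera(name): name is "scene" or "top" or "wrist"; returns the picture (420x560x3 uint8, red, green, blue); there is no depth.
- bot.get_calibration(name): a dict with "fx", "fy", "cx", "cy" (pixels), "distortion" ([k1, k2, p1, p2, k3] as OpenCV has them; the pictures are not rectified), "view" (4x4, takes a point from world to camera coordinates); the wrist camera has in their place "T_tool_cam" (4x4, takes a point from camera to tool coordinates, whose origin is the TCP and whose axes are the flange's). Camera axes: x right, y up, looking along -z (the intrinsics and any distortion apply to the point x, -y, -z); pixel columns grow to the right and rows downward; lengths in mm; the calibration is good to about 2 mm. A picture is of the moment at which its call begins: read the wrist's pose just before it. get_calibration takes no time and is no camera call.
A pose or a line that the arm cannot do raises bot.Unreachable and nothing moves.
- bot.close_job(): hands the job in; it is judged then, once.
The state is a dict: "t": time; "joint_pos": joint angles; "qvel": joint speeds; "tau": joint torques, N m; "tcp_pos": TCP position; "eef_rot": TCP orientation; "contact_force": force on the tool from outside, world axes, zero at the start; "moment": the same for the moment, N m; "width": finger opening in mm; "finger_force": force on a finger pad.
Only numpy, scipy, OpenCV 4.12 (cv2) and the standard library are available. Lean on these libraries where they do the work, as an engineer would, in place of code of your own. Each camera call takes 0.05 s, during which the arm holds its last target. There are 200 camera calls.

## Working session

There is one attempt and no reset: what is moved stays moved. The work goes in short steps, each a Python script; the robot and the scene stay as the last script left them, time stands still between calls to the robot, and variables do not carry over. Pictures are saved under pics/ and viewed, at most 10 in all, crops included, and the job is handed in when it is done.

```bash
ls; mkdir -p pics
python3 - <<'E'
from plant import bot
import cv2,numpy as np
for n in ("scene","top","wrist"):
    im=bot.camera(n); cv2.imwrite(f"pics/{n}0.png",im[:,:,::-1]); c=bot.get_calibration(n); print(n,{k:np.round(v,3).tolist() for k,v in c.items()})
a=cv2.imread("pics/scene0.png");b=cv2.imread("pics/top0.png")
s=bot.read_state();print(s)
E
```

```text
pics
scene {'fx': 527.946, 'fy': 527.946, 'cx': 280.429, 'cy': 216.36, 'distortion': [-0.147, 0.0, 0.0, 0.0, 0.0], 'view': [[0.678, 0.735, -0.009, -344.876], [-0.454, 0.429, 0.781, 223.6], [0.578, -0.526, 0.624, -1571.231], [0.0, 0.0, 0.0, 1.0]]}
top {'fx': 416.424, 'fy': 416.424, 'cx': 274.909, 'cy': 221.155, 'distortion': [0.04, 0.0, 0.0, 0.0, 0.0], 'view': [[-0.022, -1.0, -0.009, -32.821], [0.993, -0.023, 0.116, -594.704], [-0.116, -0.007, 0.993, -1072.497], [0.0, 0.0, 0.0, 1.0]]}
wrist {'fx': 349.478, 'fy': 349.478, 'cx': 277.09, 'cy': 204.776, 'distortion': [-0.066, 0.0, 0.0, 0.0, 0.0], 'T_tool_cam': [[0.0, 0.957, 0.289, 78.256], [1.0, -0.0, -0.0, -0.824], [-0.0, 0.289, -0.957, -157.852], [0.0, 0.0, 0.0, 1.0]]}
{'t': 0.15, 'joint_pos': array([-1.00388556e+00,  3.59233025e-01,  1.12751599e-02, -2.55570455e-04,
       -1.22411903e+00, -2.88080988e-01]), 'qvel': array([ 0.00055328, -0.00310605,  0.00076344,  0.00274086, -0.00103005,
       -0.00123433]), 'tau': array([ 9.30640854e-04, -5.83276320e+01,  2.93290311e+01,  7.00126603e+00,
        8.69595213e-03, -1.44441146e-04]), 'tcp_pos': array([ 185.63786222, -648.58093482,  225.83339043]), 'eef_rot': array([-1.38920603e-01,  9.90303308e-01,  6.32476175e-04, -1.56114601e-04]), 'contact_force': array([ 0.39646562, -0.43227319, -0.12201065]), 'moment': array([0.0303991 , 0.05599885, 0.04382736]), 'finger_force': 0.0, 'width': 87.38718042447509}
```

View pics/scene0.png

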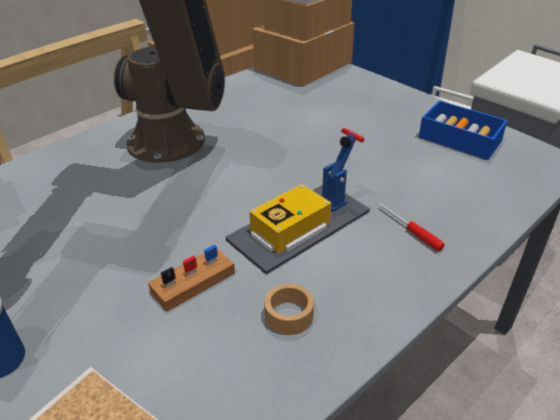

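View pics/top0.png

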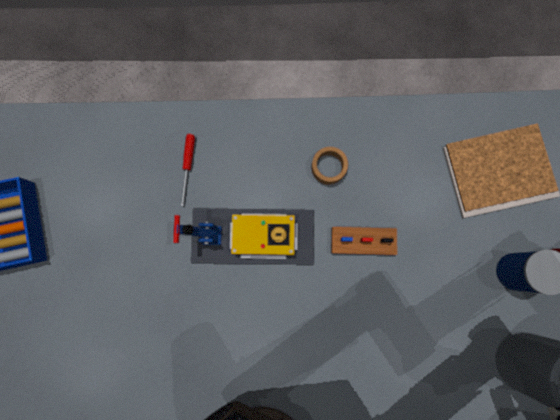

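The top view shows the box at px (263,235), the lock at (279,235), the red key in the middle of the stand at (366,240), and the crossbar at (177,229). The fixture's +y runs roughly along world +y, and the scene view agrees.

```bash
cat > h.py <<'E'
from plant import bot
import cv2,numpy as np
from scipy.spatial.transform import Rotation as R
def shot(n,name=None):
    s=bot.read_state(); im=bot.camera(n)[:,:,::-1].copy()
    if name: cv2.imwrite(f"pics/{name}.png",im)
    return im,cam(n,s)
def cam(n,s=None):
    c=bot.get_calibration(n)
    if n=="wrist":
        T=np.eye(4);T[:3,:3]=R.from_quat(s["eef_rot"]).as_matrix();T[:3,3]=s["tcp_pos"]; W=T@np.array(c["T_tool_cam"])
    else: W=np.linalg.inv(np.array(c["view"]))
    K=np.array([[c["fx"],0,c["cx"]],[0,c["fy"],c["cy"]],[0,0,1]])
    return K,np.array(c["distortion"]),W
def ray(C,uv):
    K,d,W=C
    p=cv2.undistortPoints(np.array(uv,float).reshape(-1,1,2),K,d)[:,0]
    v=np.c_[p[:,0],-p[:,1],-np.ones(len(p))]@W[:3,:3].T
    return W[:3,3],v/np.linalg.norm(v,axis=1,keepdims=True)
def plane(C,uv,z):
    o,v=ray(C,uv); return o+v*((z-o[2])/v[:,2])[:,None]
def tri(*rs):
    A=0;b=0
    for o,v in rs:
        P=np.eye(3)-np.outer(v[0],v[0]);A=A+P;b=b+P@o
    return np.linalg.solve(A,b)
def mask(im,lo,hi,roi=None):
    hsv=cv2.cvtColor(im,cv2.COLOR_BGR2HSV)
    if lo[0]>hi[0]: m=cv2.inRange(hsv,(lo[0],)+lo[1:],(180,)+hi[1:])|cv2.inRange(hsv,(0,)+lo[1:],hi)
    else: m=cv2.inRange(hsv,lo,hi)
    if roi:
        z=np.zeros_like(m);x0,y0,x1,y1=roi;z[y0:y1,x0:x1]=m[y0:y1,x0:x1];m=z
    return m
def blobs(m,amin=15):
    cs,_=cv2.findContours(m,cv2.RETR_EXTERNAL,cv2.CHAIN_APPROX_NONE)
    return sorted([c for c in cs if cv2.contourArea(c)>=amin],key=cv2.contourArea,reverse=True)
RED=((170,140,70),(8,255,255)); YEL=((18,130,80),(34,255,255))
def down(yaw): # tool z down, tool y (closing) at angle yaw from world x
    y=np.array([np.cos(yaw),np.sin(yaw),0]);z=np.array([0,0,-1.]);x=np.cross(y,z)
    return R.from_matrix(np.c_[x,y,z]).as_quat()
E
python3 - <<'E'
from h import *
np.set_printoptions(precision=1,suppress=True)
C={n:cam(n) for n in("scene","top")};I={n:cv2.imread(f"pics/{n}0.png") for n in C}
for n in C:
    print(n)
    for c in blobs(mask(I[n],*RED),8): r=cv2.minAreaRect(c);print(" red",r)
b=blobs(mask(I["top"],*YEL))[0];bp=cv2.boxPoints(cv2.minAreaRect(b));print(plane(C["top"],bp,72))
b=blobs(mask(I["top"],(5,100,60),(17,255,255),(325,215,405,265)))[0];bp=cv2.boxPoints(cv2.minAreaRect(b));print("stand",plane(C["top"],bp,30))
print("plug",plane(C["top"],[[279,235]],74),plane(C["scene"],[[278,214]],74))
E
```

```text
scene
 red ((424.7691955566406, 235.8461456298828), (41.602516174316406, 10.53930377960205), 33.6900634765625)
 red ((189.78866577148438, 263.6495056152344), (12.184155464172363, 14.925589561462402), 66.03751373291016)
 red ((352.2688903808594, 134.43649291992188), (23.23842430114746, 4.574902534484863), 27.897274017333984)
top
 red ((188.3780517578125, 151.59756469726562), (9.055386543273926, 35.558956146240234), 6.340191841125488)
 red ((176.5, 228.5), (27.0, 5.0), 90.0)
 red ((367.0, 239.5), (5.0, 12.0), 90.0)
[[610.6  66.2  72. ]
 [606.8 -95.9  72. ]
 [504.3 -93.1  72. ]
 [507.9  67.2  72. ]]
stand [[ 506.7 -191.9   30. ]
 [ 577.1 -196.3   30. ]
 [ 568.9 -367.9   30. ]
 [ 498.8 -362.2   30. ]]
plug [[553.4 -56.1  74. ]] [[558.4 -52.7  74. ]]
```

Run:
```python
from h import *
np.set_printoptions(precision=2,suppress=True)
a,b=cam("top"),cam("scene")
print("bar",tri(ray(a,[[176.5,228.5]]),ray(b,[[352.3,134.4]])))
print("key",tri(ray(a,[[367,239.5]]),ray(b,[[189.8,263.6]])),plane(a,[[367,239.5]],65))
for nm,p in (("behind",[562,222,178]),("hi",[562,222,300]),("key",[540,-280,40]),("lock",[556,-54,80])):
  for y in (-.024,-.024-1.75,np.pi-.024,np.pi-.024-1.75):
    q=bot.solve_ik(p,down(y)); print(nm,round(y,2),None if q is None else np.array(q))
```

```text
bar [564.32 177.87 188.43]
key [ 538.69 -281.71   57.6 ] [[ 537.55 -281.06   65.  ]]
behind -0.02 [ 0.7   0.28 -0.22  0.   -1.07  2.42]
behind -1.77 [ 0.7   0.28 -0.22  0.   -1.07  0.67]
behind 3.12 [ 0.7   0.28 -0.22  0.   -1.07 -0.72]
behind 1.37 [ 0.7   0.28 -0.22  0.   -1.07 -2.47]
hi -0.02 [ 0.7   0.21 -0.03  0.   -1.33  2.42]
hi -1.77 [ 0.7   0.21 -0.03  0.   -1.33  0.67]
hi 3.12 [ 0.7   0.21 -0.03  0.   -1.33 -0.72]
hi 1.37 [ 0.7   0.21 -0.03  0.   -1.33 -2.47]
key -0.02 [-0.16  0.43 -0.36  0.   -0.78 -3.01]
key -1.77 [-0.16  0.43 -0.36  0.   -0.78  1.53]
key 3.12 [-0.16  0.43 -0.36  0.   -0.78  0.13]
key 1.37 [-0.16  0.43 -0.36  0.   -0.78 -1.62]
lock -0.02 [ 0.25  0.31 -0.43  0.   -0.83  2.86]
lock -1.77 [ 0.25  0.31 -0.43  0.   -0.83  1.11]
lock 3.12 [ 0.25  0.31 -0.43  0.   -0.83 -0.28]
lock 1.37 [ 0.25  0.31 -0.43  0.   -0.83 -2.03]
```

Run:
```python
from h import *
np.set_printoptions(precision=2,suppress=True)
o=down(np.pi-.024)
bot.move_gripper(0,20)
p=bot.read_state()["tcp_pos"]; bot.line_to([p[0],p[1],300],250)
bot.move_ptp([564,235,300],o)
bot.line_to([564,235,178],200)
bot.line_to([564,205,178],120)
for y in range(195,114,-10):
    bot.line_to([564,y,178],70); print(y,bot.read_state()["contact_force"])
bot.pause(.5)
bot.line_to([564,115,300],250)
bot.move_gripper(60)
bot.move_ptp([538,-281,200],down(np.pi-.03))
shot("scene","s1"); im,C=shot("wrist","w1"); print(bot.read_state()["t"])
for c in blobs(mask(im,*RED),30): print(cv2.minAreaRect(c))
```

```text
195 [1.38 2.   0.83]
185 [0.77 2.41 0.64]
175 [0.3  0.44 1.21]
165 [-0.59  1.03 -1.04]
155 [ 0.52 -0.97 -0.47]
145 [0.32 0.35 0.51]
135 [-0.05 -0.31 -0.6 ]
125 [ 0.38 -0.02  0.81]
115 [1.22 1.35 0.17]
13.0167
((277.0, 189.0), (36.0, 12.0), 90.0)
```

Run:
```python
import cv2,numpy as np
a=cv2.imread("pics/s1.png")[100:320,130:400];b=cv2.imread("pics/w1.png")
a=cv2.resize(a,None,fx=1.4,fy=1.4);b=cv2.resize(b,None,fx=.73,fy=.73)
h=max(a.shape[0],b.shape[0]);c=np.zeros((h,a.shape[1]+b.shape[1],3),np.uint8);c[:a.shape[0],:a.shape[1]]=a;c[:b.shape[0],a.shape[1]:]=b
cv2.imwrite("pics/c1.png",c)
```

```text
(no output)
```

View pics/c1.png

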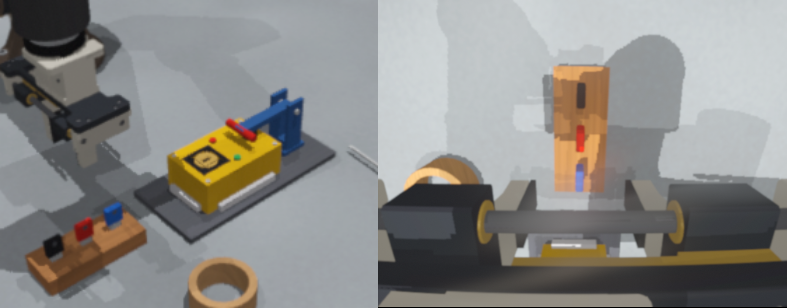

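The clamp is closed on the box (crossbar lies over the yellow box). In the wrist view the red key is the middle one, at px (277,189). Next I'll compute its pose, and the lock's from a second wrist view.

Run:
```python
from h import *
np.set_printoptions(precision=1,suppress=True)
bot.move_gripper(60)
im,C=shot("wrist","w2")
def key(m):
    c=blobs(m,30)[0].reshape(-1,2); v1=c[:,1].max(); 
    u=c[c[:,1]>v1-12,0]; return plane(C,[[(u.min()+u.max())/2,v1+.5]],70)[0]
R_=key(mask(im,*RED,(200,50,350,270)))
BL=key(mask(im,(105,120,60),(130,255,255),(240,200,320,280)));K=key(mask(im,(0,0,0),(180,110,75),(262,100,292,160)))
print(R_,BL,K,"yaw",np.degrees(np.arctan2(-(BL-K)[0],(BL-K)[1])), "red centre",R_-[0,14,0])
st=mask(im,(5,100,60),(20,255,255),(200,60,340,270)); b=blobs(st)[0]; bp=cv2.boxPoints(cv2.minAreaRect(b)); print("stand",plane(C,bp,30))
bot.move_ptp([556,-54+20,230],down(np.pi-.024))
im,C=shot("wrist","w3"); print(bot.read_state()["tcp_pos"],bot.read_state()["t"])
```

```text
Traceback (most recent call last):
IndexError: list index out of range
```

Run:
```python
from h import *
np.set_printoptions(precision=1,suppress=True)
im,C=shot("wrist")
def key(m):
    c=np.argwhere(m)[:,::-1]; v1=c[:,1].max(); 
    u=c[c[:,1]>v1-12,0]; return plane(C,[[(u.min()+u.max())/2,v1+.5]],70)[0]
hs=cv2.cvtColor(im,cv2.COLOR_BGR2HSV);print(hs[130,276],hs[244,276],hs[100,276])
R_=key(mask(im,*RED,(255,150,300,220)));print("red c",R_-[0,14,0])
st=mask(im,(5,80,60),(20,255,255),(200,60,340,270)); b=blobs(st)[0].reshape(-1,2)
for v in (110,160,210):
    u=b[b[:,1]==v,0]; print(plane(C,[[u.min(),v],[u.max(),v]],30).round(1).tolist())
bot.move_ptp([556,-54+20,230],down(np.pi-.024))
im,C=shot("wrist","w3"); print(bot.read_state()["tcp_pos"],bot.read_state()["t"])
```

```text
[ 8 66 73] [116  96 209] [ 15 138 226]
red c [ 539.9 -283.3   70. ]
[[570.4, -351.6, 30.0], [502.1, -349.7, 30.0]]
[[573.0, -305.7, 30.0], [504.0, -303.7, 30.0]]
[[574.9, -256.1, 30.0], [506.0, -254.2, 30.0]]
[555.9 -35.  229.7] 14.3667
```

View pics/w3.png

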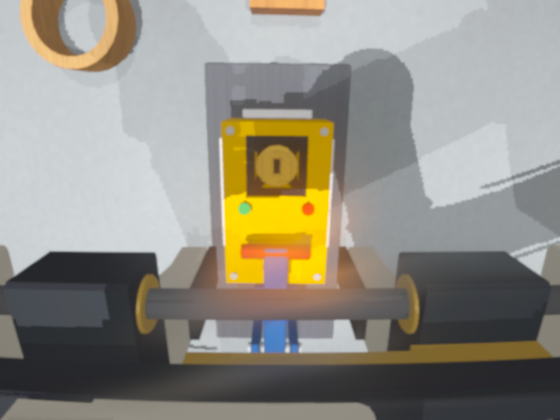

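Clamp is closed; the wrist view shows the lock slot at px (277,167), the collar around it about (277,166).

Run:
```python
from h import *
np.set_printoptions(precision=1,suppress=True)
s=bot.read_state();im=cv2.imread("pics/w3.png");C=cam("wrist",s)
g=cv2.cvtColor(im,cv2.COLOR_BGR2GRAY)
print(g[152:182,264:291:1][::2])
y=mask(im,(15,150,100),(34,255,255),(200,110,345,260))
for v in (130,160,200,230):
    u=np.where(y[v])[0];print(v,u.min(),u.max(),plane(C,[[u.min(),v],[u.max(),v]],72).tolist())
dark=mask(im,(0,0,0),(180,255,75),(240,130,312,200)); b=blobs(dark,10)
for c in b[:4]: r=cv2.minAreaRect(c);print(r,plane(C,[r[0]],73),plane(C,cv2.boxPoints(r),72).tolist())
print(plane(C,[[277,167]],74))
```

```text
[[139 140 141 142 142 141 139 138 137 137 136 136 137 136 136 136 136 136
  137 138 139 139 141 141 140 136 130]
 [142 142 141 141 141 141 141 141 142 140 139 139 139 140 140 140 140 140
  140 140 140 139 139 138 139 139 138]
 [142 143 142 142 142 141 141 140 140 139 138 138 137 137 136 136 138 139
  139 141 141 141 141 140 139 138 138]
 [142 142 142 142 142 142 140 136 132 123 116 115 117 117 117 119 124 131
  135 139 141 141 142 141 141 141 138]
 [141 142 142 142 142 142 140 136 128 113  90  76  74  74  80  94 115 130
  136 138 139 140 141 141 141 141 139]
 [141 142 142 142 143 142 141 137 128 111  85  71  68  68  74  91 113 129
  137 141 141 141 139 140 139 140 139]
 [142 141 141 141 141 141 140 138 130 112  87  70  68  68  75  91 113 128
  136 141 143 143 142 141 140 139 137]
 [141 142 142 142 141 141 139 137 129 112  87  72  68  69  77  95 117 131
  137 140 140 141 142 143 142 141 139]
 [140 141 141 142 142 142 141 137 129 112  87  72  70  71  79  98 119 132
  139 142 142 142 141 142 142 141 139]
 [142 141 141 141 141 140 141 138 131 114  89  73  71  72  79  99 120 133
  138 142
[... 591 characters left out ...]
23]]
130 222 332 [[603.9145124268309, -89.52009626581997, 72.0], [506.0325859878866, -87.10400495280612, 72.0]]
160 224 330 [[603.88568679025, -62.57575459913595, 72.0], [507.3910732532373, -60.18777331240707, 72.0]]
200 225 327 [[605.4904648476215, -24.706787620629115, 72.0], [509.54368999944654, -22.323251995765105, 72.0]]
230 226 325 [[606.5831068973163, 5.430659660921492, 72.0], [510.9587014408313, 7.808241192286616, 72.0]]
((276.5, 143.5), (11.0, 57.0), 90.0) [[555.7 -76.4  73. ]] [[581.0834641570973, -81.81525104559876, 72.0], [530.1189057402703, -80.55454480512026, 72.0], [530.1516406650193, -70.7109513271565, 72.0], [581.5438192856911, -71.98312975231019, 72.0]]
[[555.8 -55.2  74. ]]
```

Run:
```python
from h import *
np.set_printoptions(precision=2,suppress=True)
o=down(np.pi-.044)
bot.line_to([556,-34,260],200)
bot.move_ptp([540,-283,130],o)
bot.line_to([540,-283,37],100)
s=bot.read_state();print(s["tcp_pos"],s["contact_force"])
bot.move_gripper(0,45)
s=bot.read_state();print(s["tcp_pos"],s["contact_force"],s["width"],s["finger_force"])
bot.line_to([540,-283,60],40);bot.line_to([540,-283,180],150)
s=bot.read_state();print(s["contact_force"],s["width"],s["t"])
o=down(np.pi-.037)
bot.move_ptp([556,-55.5,150],o)   # tip at 150+19-51=118
bot.line_to([556,-55.5,118],100)  # tip ~86
bot.pause(.3)
s=bot.read_state();print(s["tcp_pos"],s["t"])
im,C=shot("wrist","w4");sc,_=shot("scene","s4")
a=cv2.resize(im[60:260,180:380],(400,400));b=cv2.resize(sc[160:260,220:320],(400,400),interpolation=cv2.INTER_CUBIC)
cv2.imwrite("pics/c4.png",np.hstack([a,b]))
```

```text
[ 540.52 -283.11   37.65] [ 1.19 -0.66 -0.22]
[ 539.96 -283.03   36.98] [ 0.26  0.22 -0.9 ] 9.722231508659725 45.00016808509827
[-0.38  0.05 -1.21] 9.224769431425512 19.3667
[556.32 -55.49 118.56] 21.05
```

View pics/c4.png

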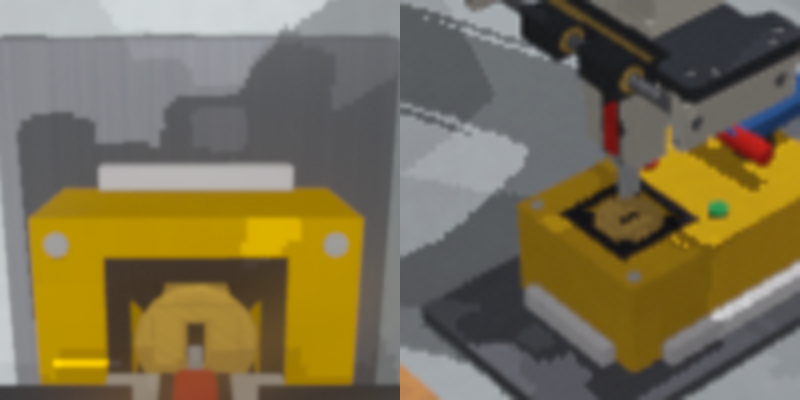

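The wrist crop shows the blade just in front of the slot and laterally aligned (blade px ~277.5, slot ~278). I'll measure both and then insert with force monitoring.

Run:
```python
from h import *
np.set_printoptions(precision=1,suppress=True)
s=bot.read_state();C=cam("wrist",s);im=cv2.imread("pics/w4.png");g=cv2.cvtColor(im,cv2.COLOR_BGR2GRAY)
print(g[212:256:2,266:292])
for v in range(218,224,2): print(v,plane(C,[[277.5,v]],74)[0])
for v in range(228,248,4): print("tip",v,plane(C,[[277.5,v]],s["tcp_pos"][2]-32)[0])
print(s["tcp_pos"])
```

```text
[[135 134 132 131 131 131 130 130 129 130 130 129 129 130 130 130 131 131
  131 132 131 133 132 132 133 133]
 [139 139 140 138 137 136 135 134 135 135 135 136 137 137 137 137 136 137
  137 136 136 136 136 135 134 135]
 [138 139 139 140 140 139 139 138 138 136 136 135 136 136 137 138 138 138
  138 138 138 138 137 137 136 136]
 [138 138 137 138 138 138 138 137 138 137 136 135 134 134 134 135 135 136
  137 137 137 137 138 137 137 137]
 [140 139 138 136 133 131 128 126 124 124 123 124 123 123 122 123 125 127
  128 130 132 134 136 137 137 137]
 [139 139 139 136 133 128 119 102  85  78  77  78  78  78  79  86 106 120
  127 129 132 134 135 136 137 137]
 [139 139 137 136 132 128 118  96  75  62  62  61  62  63  65  76 101 121
  127 131 133 134 134 134 134 134]
 [138 139 138 136 132 128 117  97  74  63  62  62  63  63  65  79 100 120
  128 131 134 136 136 135 135 133]
 [138 138 138 135 132 128 118  98  77  65  64  64  65  65  67  78 100 119
  127 130 134 136 137 137 136 135]
 [137 137 137 136 133 129 119 100  78  68  66  67  66  67  69  81 102 120
  127 130 132 135 135 135 136 136]
 [136 137 
[... 827 characters left out ...]
   93  94  98  99  99  97  97  98]
 [ 81  85  89  90  89  90  90  91  91  91  90  90  90  90  92  91  91  91
   90  90  89  88  83  79  77  77]
 [ 81  85  88  90  90  91  90  91  91  92  90  91  90  90  90  91  90  91
   90  90  89  87  83  79  77  75]
 [ 82  86  88  90  91  90  91  90  91  91  91  90  90  91  90  90  91  89
   90  89  88  87  83  79  76  74]
 [ 83  87  89  91  91  91  91  91  90  89  90  90  91  90  90  89  89  89
   89  89  88  87  83  77  75  74]]
218 [556. -65.  74.]
220 [556.  -63.7  74. ]
222 [556.1 -62.4  74. ]
tip 228 [556.1 -63.1  86.4]
tip 232 [556.2 -60.6  86.4]
tip 236 [556.2 -58.1  86.4]
tip 240 [556.3 -55.6  86.4]
tip 244 [556.4 -53.1  86.4]
[556.2 -55.4 118.4]
```

```bash
cat > ins.py <<'E'
from h import *
np.set_printoptions(precision=1,suppress=True)
Y=np.pi-.037;x,y=556.0,-56.1
bot.line_to([x,y,108],60,down(Y))
z=108;w=1
while z>79:
    z-=1.5;w=-w
    bot.line_to([x,y,z],40,down(Y+(w*.05 if z<101 else 0)))
    s=bot.read_state();f=s["contact_force"];print(round(z,1),s["tcp_pos"],f,s["width"].round(2))
    if f[2]>25 or np.hypot(*f[:2])>15 : break
print(s["t"])
E
python3 ins.py
```

```text
Traceback (most recent call last):
  File "ins.py", line 9, in <module>
    s=bot.read_state();f=s["contact_force"];print(round(z,1),s["tcp_pos"],f,s["width"].round(2))
                                                                            ^^^^^^^^^^^^^^^^
AttributeError: 'float' object has no attribute 'round'
```

```bash
sed -i 's/,s\["width"\].round(2)//; /,108\],60/d' ins.py; sed -i 's/^z=108/z=106.5/' ins.py; python3 ins.py
```

```text
105.0 [555.9 -56.1 104.9] [-0.6 -0.2  0.8]
103.5 [555.9 -56.1 103.4] [ 0.4  0.  -0.2]
102.0 [555.9 -56.1 101.9] [ 0.4 -0.1 -1.3]
100.5 [556.  -56.1 100.5] [-0.2 -0.3 -0.3]
99.0 [556.  -56.1  99. ] [ 0.4  0.6 -0.8]
97.5 [556.  -56.1  97.6] [ 0.4  0.8 -0.4]
96.0 [555.4 -56.2  95.9] [-2.5 -0.4  0. ]
94.5 [555.4 -56.3  94.4] [-2.  -0.3  0.2]
93.0 [555.3 -56.2  92.9] [-3.8  0.7  1.5]
91.5 [555.5 -56.2  91.1] [-2.4 -0.7 -2.1]
90.0 [555.5 -56.1  89.9] [-4.1  0.1  1.7]
88.5 [555.9 -56.3  89. ] [-5.5 -0.7  6.4]
87.0 [556.3 -56.2  87.7] [-6.3  1.2  8.2]
85.5 [556.8 -56.1  85.9] [-1.2 -0.4  1.2]
84.0 [556.8 -55.6  84.2] [-1.6  2.4  2.2]
82.5 [556.  -56.1  81.9] [ 1.  -0.5 -7.3]
81.0 [555.8 -56.3  81.1] [-1.8 -0.6  1.1]
79.5 [556.2 -56.3  80.7] [-4.5 -1.3 10.6]
78.0 [556.1 -56.5  80.5] [-10.2   0.1  23. ]
26.4667
```

Run:
```python
from h import *
np.set_printoptions(precision=2,suppress=True)
Y=np.pi-.037;A=np.array([556,-55.5])
for th in list(np.arange(0,1.61,.2))+[1.68,1.74]:
    d=R.from_euler("z",-th).apply([0,-.7,0])[:2]
    bot.line_to([*(A+d),80.],20 if th==0 else 5,down(Y-th)) if th==0 else bot.line_to([*(A+d),80.],2,down(Y-th))
    s=bot.read_state();e=R.from_quat(s["eef_rot"]).as_matrix()[:,1]
    print(round(th,2),s["tcp_pos"],s["contact_force"],s["moment"],round((Y-np.arctan2(e[1],e[0]))%(2*np.pi),3),s["width"],round(s["t"],1))
```

```text
0.0 [556.07 -56.31  80.77] [-4.72  0.1  11.42] [0.26 2.06 0.06] 6.282 9.783354258065112 26.7
0.2 [555.74 -56.47  80.75] [-5.54 -0.14 11.22] [0.03 2.08 0.01] 0.2 9.825996187802835 27.1
0.4 [555.32 -56.46  80.74] [-6.12 -0.69 12.72] [-0.12  2.44  0.02] 0.4 9.6232210176185 27.4
0.6 [554.95 -56.33  80.74] [-6.48 -0.32 12.07] [0.08 2.83 0.06] 0.6 10.048446040012452 27.8
0.8 [554.62 -56.16  80.73] [-7.98  0.68 13.68] [0.45 3.13 0.02] 0.8 9.943953399095188 28.1
1.0 [554.33 -55.93  80.73] [-8.69  2.91 14.56] [0.8  3.32 0.11] 1.0 9.342518660839639 28.5
1.2 [554.09 -55.64  80.71] [-9.16  3.8  14.87] [1.26 3.65 0.1 ] 1.2 9.791234758570763 28.8
1.4 [554.24 -55.2   80.72] [-9.07  4.94 15.32] [1.86 3.61 0.06] 1.4 9.758684988993638 29.2
1.6 [554.55 -54.8   80.73] [-8.9   5.99 14.35] [2.19 3.39 0.06] 1.6 10.155922134020916 29.5
1.68 [554.62 -54.66  80.74] [-8.31  6.39 14.3 ] [2.44 3.31 0.08] 1.68 9.656518878468734 29.8
1.74 [554.76 -54.4   80.75] [-9.23  7.21 14.05] [2.82 3.3  0.07] 1.74 9.83573894086782 30.0
```

Run:
```python
from h import *
np.set_printoptions(precision=3,suppress=True)
Y=np.pi-.037
def mz():
    v=[]
    for _ in range(8): bot.pause(.04);v.append(bot.read_state()["moment"]);
    return np.mean(v,0)
print(mz())
for th in (1.80,1.86):
    bot.line_to([554.6,-54.9,80.],2,down(Y-th))
    s=bot.read_state();print(th,s["tcp_pos"],s["contact_force"],mz(),s["t"])
im,_=shot("wrist","w5");sc,_=shot("scene","s5")
a=cv2.resize(im[100:300,180:380],(400,400));b=cv2.resize(sc[150:250,220:320],(400,400),interpolation=cv2.INTER_CUBIC)
cv2.imwrite("pics/c5.png",np.hstack([a,b]))
```

```text
[2.82  3.314 0.114]
1.8 [554.691 -54.198  80.786] [-6.17   5.803 11.873] [1.854 2.331 0.287] 30.7833
1.86 [554.908 -54.12   80.758] [-5.219  5.586 10.624] [1.889 1.919 0.372] 31.3667
```

View pics/c5.png

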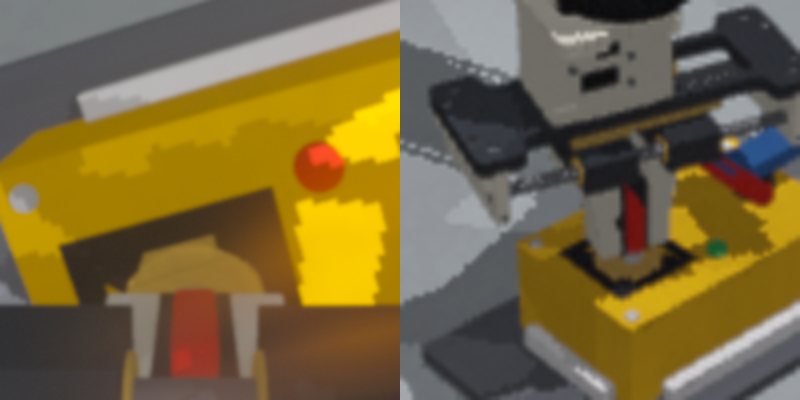

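The pictures show the key down on the plug with its head turned about a quarter turn in the fingers and the clamp still closed. The torque rose steeply at the end (0.11 to 0.37 Nm), so the plug is on its stop.

```bash
python3 -c "
from plant import bot
print(bot.close_job())"
```

```text
the job is handed in; nothing more can be done
None
```

I handed the job in at about 31 s of the 54 s limit: the box is clamped, and the red key is fully home and held against the quarter-turn stop, still gripped; the interface gave no verdict.

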